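# Put the steam trap rig on test: shut the drain, open the inlet one turn

## Task

Put the trap rig on test: first push the red drain valve lever clockwise (seen from above) until it stands square across its pipe, then push the blue hand wheel anticlockwise by its black upright handle through exactly one full turn, so that the handle stands over the yellow pointer again. Push gently with the fingers only, gripping nothing, and leave the loose fittings and the spanner where they are.

Things in the scene. Friction and masses are not known exactly. Their poses are not given: they have to be found in the camera images.
- drain_lever (a joint): angle of the red drain lever, rad: 0 = along its pipe (open), grows as it turns clockwise seen from above, pi/2 = square across the pipe (shut), fixed stop at 1.62. It starts between 0 and 0.35, swings in a level plane, and stays where it is left; moving it takes about 3 N at the red sleeve
- drain_valve: the whole brass drain ball valve on its grey foot, fixed to the bench, with its pipe along x; origin on the bench, right below the pivot of the lever it carries
- lever_pivot (a point): the lever's vertical turning axis, at the lever's mid-thickness, 82 mm above the bench. Its x axis lies along the drain pipe and is where the lever points at angle 0. The brass valve and pipe below reach 55 mm from the axis on the lever's side and 68 mm above the bench
- lever_grip (a point): point on the lever's centre line 95 mm from the pivot, at mid-thickness; its x axis points outward along the lever. The red sleeve runs from 40 to 125 mm from the pivot, is 24 mm wide and 13 mm thick, with free air beneath beyond the brass valve
- wheel (a joint): angle of the hand wheel, rad: 0 at the start (valve shut, handle over the yellow pointer, fixed stop against turning clockwise), grows anticlockwise seen from above; one turn = 6.283. It could go on to 9.4. Stiff: stays where it is left; moving it takes about 4 to 5 N at the handle
- wheel_centre (a point): centre of the blue hand wheel on its vertical axis, at the mid-height of the rim, 105 mm above the bench. Its x axis points to the yellow pointer. The rim is 168 mm over all, 18 mm thick (top at 114 mm); hub and brass nut on the axis reach 129 mm
- wheel_handle: black upright round handle on the wheel's rim, 24 mm diameter, carried round by the wheel and free to spin on its own upright pin (so only its position matters, not its yaw). Its origin is at its foot, in the rim's mid-height, 75 mm from the wheel's axis; z is up; the handle's plain round side stands from the rim's top (9 mm above the origin) to 67 mm above the origin
- pointer_tip (a point): outer end of the fixed yellow pointer, 128 mm from the wheel's axis, just below the wheel: marks where the handle starts and must finish
- union_a: first brass hex union, loose, 44 mm across, 45 mm tall, stands beside the drain valve; origin at the underside's middle. Leave it alone
- union_b: second brass hex union, loose, 44 mm across, 45 mm tall; origin at the underside's middle. Leave it alone
- trap: squat cast-iron thermodynamic steam trap, loose, 112 mm long over its two ports, 80 mm wide, 72 mm tall; origin at the underside's middle. Leave it alone
- strainer: stainless strainer screen cylinder, loose, standing, 45 mm diameter, 85 mm tall; origin at the underside's middle. Leave it alone
- nipple: black iron pipe nipple, loose, 28 mm diameter, 100 mm long, upright between the leaves of a spring clip on a galvanized bracket (bracket 113 mm tall); origin at the underside's middle. Leave it alone
- spanner: steel spanner, loose, 170 mm long, lying flat; origin at the middle of its underside. Leave it alone
There are look-alikes about, which are no part of the job. Leave any orange look-alike of the drain_valve alone.

How it is judged (in metres and radians):
On the way, in this order (a step that is already met when the one before it is completed fails the run):
1. the drain lever has been pushed across its pipe while the wheel is still shut (value of joint drain_lever above 1.4 rad and value of joint wheel below 0.3 rad), for 0.1 s.
2. the wheel is pushed by its handle through the first half turn (value of joint wheel between 1 and 2.9 rad and contact force between the fingers and wheel_handle above 0.3 N), for 0.02 s.
3. the wheel is pushed by its handle through the second half turn (value of joint wheel between 3.6 and 5.9 rad and contact force between the fingers and wheel_handle above 0.3 N), for 0.02 s.
At the end, for the whole second after the job is handed in: The wheel stands at one full turn (6.283 rad) within 0.2 rad and at rest, the drain lever is at 1.40 rad or more (shut), and every loose fitting is within 15 mm of where it started (value of joint wheel between 6.083 and 6.483 rad and value of joint drain_lever above 1.4 rad and velocity of joint wheel between -0.05 and 0.05 rad/s and distance of each of union_a, union_b, trap, strainer, nipple, spanner from where it was at the start of the episode below 0.015 m); the robot touches nothing.
It fails at once if a loose fitting or the spanner is shifted or lifted (over 15 mm) (distance of any of union_a, union_b, trap, strainer, nipple, spanner from where it was at the start of the episode above 0.015 m).
It fails at once if the wheel's handle is gripped or shoved hard (over 35 N between fingers and handle) (contact force between the fingers and wheel_handle above 35 N).
It fails at once if the red lever is gripped or shoved hard (over 35 N between fingers and drain valve) (contact force between the fingers and drain_valve above 35 N).
It also fails if it takes over 64 s, if anything falls off the work surface, if the arm or the gripper's body presses on something with over 40 N, if the wrist force passes 120 N, or if a joint passes its speed limit or range.

## Robot

A 6-joint arm with a two-finger parallel gripper is mounted at the origin on the work surface. World frame = base frame: x ahead of the robot, y to its left, z up, the work surface at z = 0. Lengths are in mm, angles in rad, forces in N, time in s.
With the tool pointing down it reaches from about 350 to 775 mm from the base axis. Payload 5.5 kg.
Tool frame: the origin (TCP) lies midway between the tips of the shut fingers; the grasp point (between the pads) lies 19 mm behind it; z points along the fingers, x is the direction in which the jaws open and shut, and the axes are right-handed (so a half turn about z gives the same grasp; the last joint's range is limited). The gripper opens to 85 mm and grips with 20 to 120 N. Pads are 22 mm wide; open, the fingers measure 114 mm over their backs; the gripper's body (76 mm by 85 mm) begins 54 mm behind the grasp point. The pads swing forward as they close: fully open they stand 13 mm farther back than shut.
Start: joints at [-1.287, 0.313, 0.046, 1.304, 0, 1.431], TCP at [236.456, -524.176, 231.323] pointing down, gripper open.
Joint ranges: [-2.76, 2.76], [-0.86, 1.69], [-1.03, 1.26], [-2.2, 2.34], [-1.47, 1.5], [-3.14, 3.14]. Speed limits (rad/s): [2.57, 2.57, 3.14, 3.14, 3.14, 3.14].

## Interface

Orientations are given as a rotation vector (axis times angle).
In Python, from cell import ctrl, read_camera, calibration, order gives the robot as it stands.
- The arm moves only by the tool arm_command, never from a script. Its argument "commands" is a list of rows, each a list of 5 numbers: the closure, from 0 (fully open) to 1 (shut), then the shift along the world's x, y, z in m, then the turn about the world's z in degrees. A call has 1 to 10 rows; each row is the pose to reach, as a shift and turn from the pose measured when the call began; what a row does not reach only later rows make up. A row lasts 1/10 s, in which the tool goes at most 50 mm and 8.59 degrees, less where a joint would pass 70% of its speed; a pose out of reach is approached as far as the arm can. A call with a gripper value outside its range is refused whole. The fingers move at their own pace and stop on an object; "newtons" is the grip in N (left out, the last holds). Time passes only in rows, so rows that repeat a pose let the fingers close. It gives the time, the measured TCP pose, the force and the opening at its end, in the units of the state.
- ctrl.get_state(): the state, without advancing time (a new reading comes with each control period).
- read_camera(name): name is "side" or "top"; returns the picture (400x640x3 uint8, red, green, blue); there is no depth.
- calibration(name): a dict with "fx", "fy", "cx", "cy" (pixels), "R" (3x3) and "t" (3): a world point X has camera coordinates R X + t. Camera axes: x right, y down, z forward; pixel columns grow to the right and rows downward; lengths in mm; the calibration is good to about 2 mm. A picture is of the moment at which its call begins. calibration takes no time and is no camera call.
- order.sign_off(): hands the job in, once; it reports no verdict.
The state is a dict: "time_s": time; "joint_pos": joint angles; "joint_velocities": joint speeds; "tau": joint torques, N m; "eef_pos": TCP position; "eef_rot": TCP orientation; "contact_force": force on the tool from outside, world axes, zero at the start; "wrist_torque": the same for the moment, N m; "gripper_width": opening from 0.0 (shut) to 1.0 (fully open).
Only numpy, scipy, OpenCV 4.12 (cv2) and the standard library are available. Lean on these libraries where they do the work, as an engineer would, in place of code of your own. Each camera call takes 0.05 s, during which the arm holds its last target. There are 200 camera calls.

## Working session

There is one attempt and no reset: what is moved stays moved. The work goes in short steps, Python scripts to look and compute and a tool call to move; the robot and the scene stay as the last step left them, time stands still between calls to the robot, and variables do not carry over. Pictures are saved under pics/ and viewed, about 8 in all and at most 12, crops included, and the job is handed in when it is done.

Besides the shell and the picture viewer there is one more tool, called after "Emit:" as name(argument=value, ...), one argument or row to a line, values as JSON. arm_command: Moves the arm, as the interface text tells. Its arguments: {"type":"object","properties":{"commands":{"type":"array","items":{"type":"array","items":{"type":"number"}}},"newtons":{"type":"number"}},"required":["commands"]}

```bash
mkdir -p pics; ls; python3 - <<'E'
from cell import ctrl, read_camera, calibration
import cv2
for n in("top","side"):
    cv2.imwrite(f"pics/{n}0.png",read_camera(n)[:,:,::-1]); c=calibration(n); print(n,c)
print(ctrl.get_state())
E
```

```text
pics
top {'fx': 467.3626326840513, 'fy': 467.3626326840513, 'cx': 320.62792313050795, 'cy': 201.64889235728882, 'R': array([[ 0.02124028, -0.99959457, -0.01896167],
       [-0.99676942, -0.01970325, -0.07786214],
       [ 0.07745697,  0.02055423, -0.9967838 ]]), 't': array([  27.72342451,  570.34116237, 1209.57113852])}
side {'fx': 513.4082727630047, 'fy': 513.4082727630047, 'cx': 311.4843895214935, 'cy': 200.55061544535684, 'R': array([[-0.93217318, -0.36157937,  0.01770635],
       [-0.27938946,  0.68745691, -0.67033165],
       [ 0.23020574, -0.62981216, -0.74185036]]), 't': array([ 561.47436671,  193.80927368, 1064.06471801])}
{'time_s': 0.1, 'joint_pos': array([-1.28655888e+00,  3.13916201e-01,  4.50920152e-02,  1.30363095e+00,
        4.41737563e-06,  1.43119813e+00]), 'joint_velocities': array([ 7.97360587e-04, -2.20892168e-03,  2.19291286e-03, -1.68032334e-03,
       -3.11360028e-05, -1.12094585e-03]), 'tau': array([ 2.62962152e-03, -4.81723809e+01,  2.99245244e+01,  1.27861279e-02,
       -1.53228857e-04, -4.18499326e-06]), 'eef_pos': array([ 236.33502678, -523.67170069,  230.50300647]), 'eef_rot': array([-2.63807881e+00,  1.70390809e+00,  1.96557287e-03]), 'contact_force': array([ 0.37408309, -0.67308169, -0.24591841]), 'wrist_torque': array([-0.02098112, -0.06656729,  0.01497675]), 'gripper_width': 1.0006570815935982}
```

View pics/top0.png

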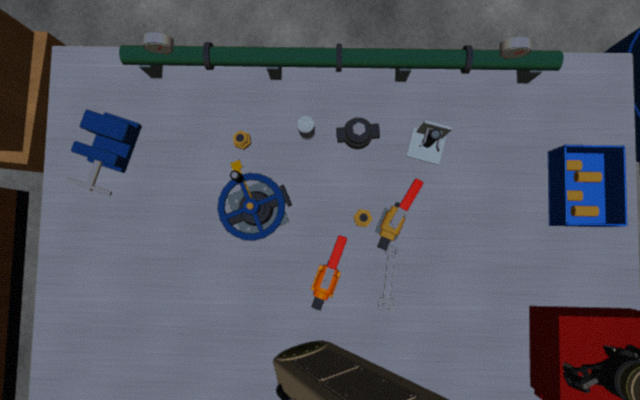

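View pics/side0.png

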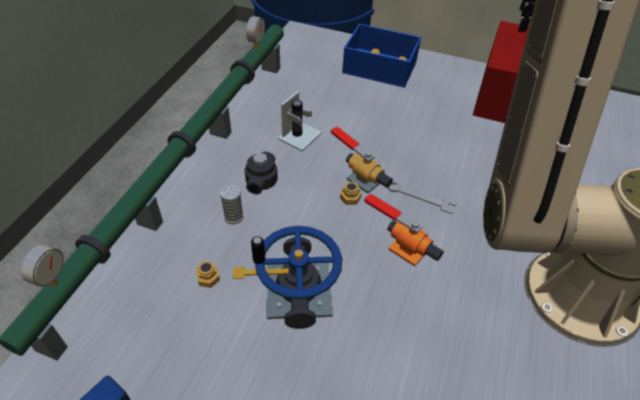

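Two valves have red levers. The one at top px (391,225) is brass on a grey foot with a union beside it, which fits. The one at (325,283) is orange, so it is the look-alike. I'll confirm with an enlarged crop.

```bash
python3 - <<'E'
import cv2,numpy as np
a=cv2.imread("pics/top0.png")
b=cv2.imread("pics/side0.png")
A=cv2.resize(a[100:315,210:470],None,fx=3,fy=2.75,interpolation=cv2.INTER_CUBIC)
A=cv2.resize(a[110:310,210:470],(780,600),interpolation=cv2.INTER_CUBIC)
cv2.imwrite("pics/topc.png",A)
cv2.imwrite("pics/sidec.png",cv2.resize(b[115:335,185:465],(760,597),interpolation=cv2.INTER_CUBIC))
E
```

```text
(no output)
```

View pics/topc.png

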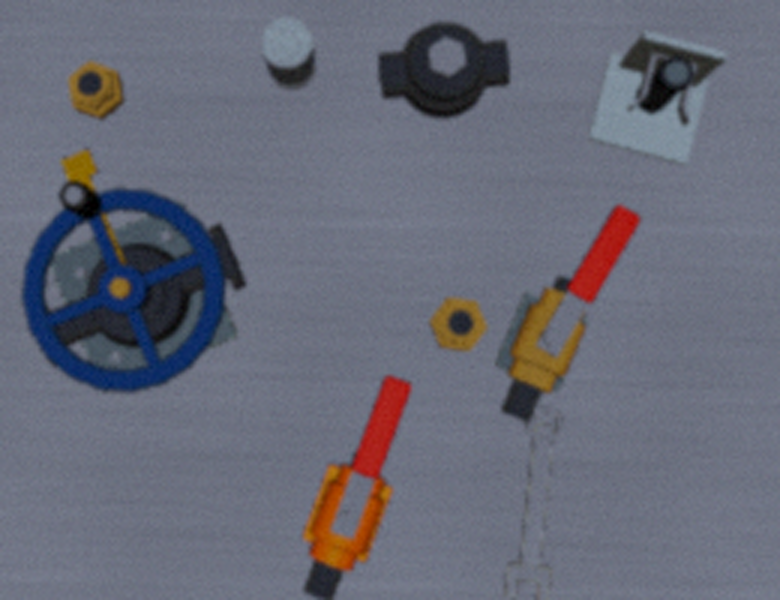

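View pics/sidec.png

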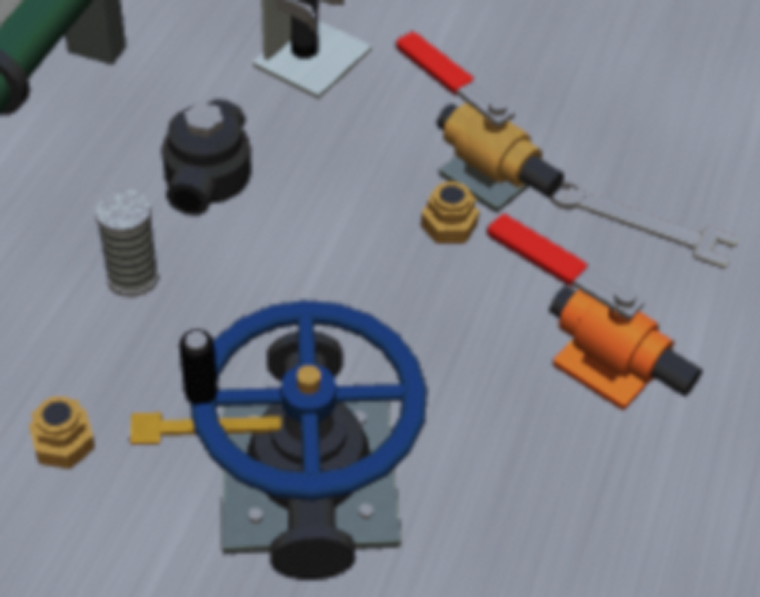

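The crops confirm it: the brass valve on its grey foot (sleeve px about (404,208) to (419,180) in top) is the one, and the orange valve is left alone. Now the measuring.

```bash
cat > h.py <<'E'
import cv2,numpy as np
from cell import calibration
C={n:calibration(n) for n in("top","side")}
def unproj(n,uv,z):
    c=C[n];uv=np.atleast_2d(uv).astype(float)
    d=np.c_[(uv[:,0]-c["cx"])/c["fx"],(uv[:,1]-c["cy"])/c["fy"],np.ones(len(uv))]@c["R"]
    o=-c["R"].T@c["t"]
    return (o+d*((z-o[2])/d[:,2])[:,None])[:,:2]
def proj(n,X):
    c=C[n];p=np.atleast_2d(X)@c["R"].T+c["t"]
    return np.c_[p[:,0]/p[:,2]*c["fx"]+c["cx"],p[:,1]/p[:,2]*c["fy"]+c["cy"]]
def mask(img,lo,hi,roi):
    m=cv2.inRange(cv2.cvtColor(img,cv2.COLOR_BGR2HSV),lo,hi);k=np.zeros_like(m);x0,y0,x1,y1=roi
    k[y0:y1,x0:x1]=m[y0:y1,x0:x1];v,u=np.nonzero(k);return np.c_[u,v]
def red(n,img,roi,z=88):
    p=np.vstack([mask(img,(0,190,120),(5,255,255),roi),mask(img,(175,190,120),(180,255,255),roi)])
    w=unproj(n,p,z).astype(np.float32)
    return cv2.minAreaRect(w),w
def lever(n,img,roi):
    (c,s,a),w=red(n,img,roi); m=w.mean(0); d=np.linalg.svd(w-m,full_matrices=False)[2][0]
    if d[0]<0:d=-d
    t=(w-m)@d; return m,np.array(d),t.min(),t.max(),s
E
python3 - <<'E'
from h import *
T=cv2.imread("pics/top0.png");S=cv2.imread("pics/side0.png")
for n,I,roi in(("top",T,(395,170,430,220)),("side",S,(325,120,362,155))):
    m,d,a,b,s=lever(n,I,roi);mid=m+d*(a+b)/2
    print(n,"lever mid",mid,"dir deg",np.degrees(np.arctan2(d[1],d[0])),b-a,s,"pivot",mid-82.5*d)
for n,I,roi in(("top",T,(210,165,292,248)),("side",S,(250,220,350,305))):
    p=mask(I,(105,140,60),(125,255,255),roi);
    w=unproj(n,p,114 if n=="top" else 110).astype(np.float32);h=cv2.convexHull(w)
    print(n,"wheel",cv2.minEnclosingCircle(h),cv2.fitEllipse(h))
# handle top centre (z=172), pointer tip ~z 90, union,nipple
print("handle top",unproj("top",[[236,174.5]],172),"side",unproj("side",[[185+198*280/760,115+342*220/597]],172))
print("pointer tip",unproj("top",[[235.5,161]],90), "pipe ends", unproj("top",[[210+520/3,110+405/3],[210+563/3,110+285/3]],50))
print("unionA",unproj("top",[[363,217.5]],45),"nipple",unproj("top",[[210+677/3,110+70/3]],100),"unionB",unproj("top",[[241,140]],45),"orange sleeve",unproj("top",[[342,237],[334,268]],88),"spanner",unproj("top",[[392,248]],5),"strainer",unproj("top",[[305,124]],85))
E
```

```text
top lever mid [ 587.8027  -186.34163] dir deg -30.200148 80.05173 (21.145503997802734, 80.04007720947266) pivot [ 516.5001 -144.8423]
side lever mid [ 589.0749  -180.98117] dir deg -30.06895 76.77729 (21.523540496826172, 76.77630615234375) pivot [ 517.6775  -139.64522]
top wheel ((547.7425537109375, 207.25460815429688), 82.1833724975586) ((548.2240600585938, 207.66571044921875), (161.6795196533203, 163.14450073242188), 22.46773338317871)
side wheel ((548.4916381835938, 211.87794494628906), 82.9481430053711) ((548.9200439453125, 212.03883361816406), (161.93255615234375, 165.19015502929688), 23.974685668945312)
handle top [[617.67442774 235.19442414]] side [[615.27288612 242.01333936]]
pointer tip [[662.78059186 254.4785978 ]] pipe ends [[ 459.72693635 -123.54659149]
 [ 562.79728066 -159.1486328 ]]
unionA [[529.10455775 -71.09902922]] nipple [[ 739.63931086 -244.61984047]] unionB [[725.96541524 251.29324842]] orange sleeve [[477.73389937 -16.78257397]
 [401.06997388   1.58625748]] spanner [[ 451.77222982 -151.66033444]] strainer [[761.53286298  81.96197874]]
```

Brass lever: pivot about (517,−142), pointing at −30°, pipe at about −19°. Wheel: centre (548,210), handle at about 22° and r≈75, matching the 75 mm given. The tip distance of 123 mm also agrees with the stated 128 mm. Next I move above a point behind the lever with the fingers shut and turned +90°.

Emit:
arm_command(
  commands=[
    [1,0.03,0.03,0,8],
    [1,0.065,0.065,0,16],
    [1,0.1,0.1,0,24],
    [1,0.135,0.14,0,32],
    [1,0.17,0.175,0,40],
    [1,0.205,0.21,0,48],
    [1,0.24,0.25,0,56],
    [1,0.275,0.285,0,64],
    [1,0.31,0.32,0,72],
    [1,0.345,0.355,0,80],
  ],
)

```text
time_s: 1.1
eef_pos: [579.6, -169.5, 230.2]
eef_rot: [-3.116, -0.4, 0.003]
contact_force: [0.5, -1.4, 0.5]
gripper_width: 0.003
```

Emit:
arm_command(
  commands=[
    [1,0.02,0.02,0,5],
    [1,0.035,0.04,0,10],
    [1,0.035,0.04,0,10],
    [1,0.035,0.04,0,10],
  ],
)

```text
time_s: 1.5
eef_pos: [614.4, -129.0, 229.4]
eef_rot: [-3.069, -0.67, 0.006]
contact_force: [0.9, -1.3, 0.6]
gripper_width: 0.003
```

Emit:
arm_command(
  commands=[
    [1,0,0,-0.03,0],
    [1,0,0,-0.065,0],
    [1,0,0,-0.1,0],
    [1,0,0,-0.135,0],
    [1,0,0,-0.163,0],
    [1,0,0,-0.163,0],
    [1,0,0,-0.163,0],
  ],
)

```text
time_s: 2.2
eef_pos: [613.6, -130.0, 66.7]
eef_rot: [-3.069, -0.667, 0.007]
contact_force: [0.6, -0.3, 0.3]
gripper_width: -0.002
```

```bash
python3 - <<'E'
from h import *
from cell import read_camera
a=read_camera("top")[:,:,::-1];b=read_camera("side")[:,:,::-1]
A=cv2.resize(a[130:270,340:460],None,fx=3.3,fy=3.3,interpolation=cv2.INTER_CUBIC)
B=cv2.resize(b[90:230,300:420],None,fx=3.3,fy=3.3,interpolation=cv2.INTER_CUBIC)
cv2.imwrite("pics/near.png",np.hstack([A,B]))
p=np.array([517,-142]);s=np.array([614.4,-129])
for f in range(7,-100,-5):
    q=p+98*np.array([np.cos(np.radians(f)),np.sin(np.radians(f))]);print(f,np.round((q-s)/1000,3))
E
```

```text
7 [-0.    -0.001]
2 [ 0.001 -0.01 ]
-3 [ 0.    -0.018]
-8 [-0.    -0.027]
-13 [-0.002 -0.035]
-18 [-0.004 -0.043]
-23 [-0.007 -0.051]
-28 [-0.011 -0.059]
-33 [-0.015 -0.066]
-38 [-0.02  -0.073]
-43 [-0.026 -0.08 ]
-48 [-0.032 -0.086]
-53 [-0.038 -0.091]
-58 [-0.045 -0.096]
-63 [-0.053 -0.1  ]
-68 [-0.061 -0.104]
-73 [-0.069 -0.107]
-78 [-0.077 -0.109]
-83 [-0.085 -0.11 ]
-88 [-0.094 -0.111]
-93 [-0.103 -0.111]
-98 [-0.111 -0.11 ]
```

View pics/near.png

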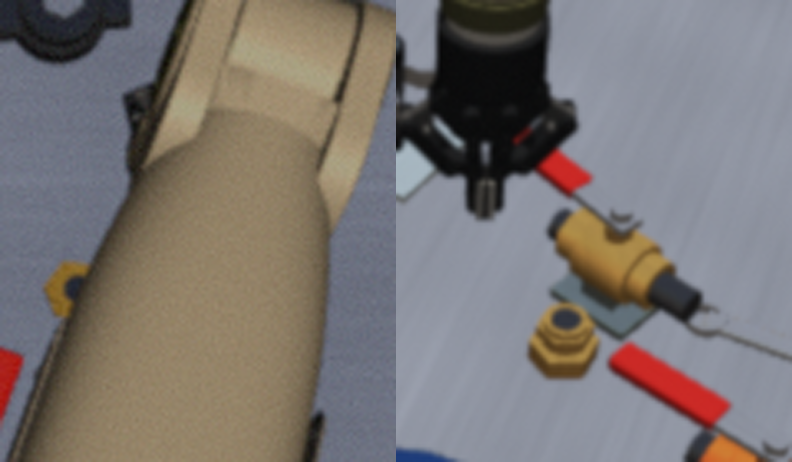

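The picture shows the shut fingers (side crop px (487,210)) on the near side of the red sleeve, with a gap and level with it; the top view is hidden by the arm. I start pushing in an arc.

Emit:
arm_command(
  commands=[
    [1,0.001,-0.009,0,0],
    [1,0.001,-0.018,0,0],
    [1,0,-0.026,0,0],
    [1,-0.001,-0.031,0,0],
    [1,-0.002,-0.036,0,0],
    [1,-0.003,-0.042,0,0],
    [1,-0.006,-0.05,0,0],
    [1,-0.01,-0.058,0,0],
    [1,-0.014,-0.065,0,0],
    [1,-0.019,-0.072,0,0],
  ],
)

```text
time_s: 3.3
eef_pos: [596.2, -202.5, 68.5]
eef_rot: [3.069, 0.668, -0.001]
contact_force: [1.0, 4.1, -0.1]
gripper_width: -0.003
```

Emit:
arm_command(
  commands=[
    [1,-0.007,-0.006,-0.003,0],
    [1,-0.013,-0.012,-0.003,0],
    [1,-0.02,-0.017,-0.003,0],
    [1,-0.027,-0.022,-0.003,0],
    [1,-0.035,-0.026,-0.003,0],
    [1,-0.043,-0.03,-0.003,0],
    [1,-0.051,-0.033,-0.003,0],
    [1,-0.059,-0.035,-0.003,0],
    [1,-0.067,-0.036,-0.003,0],
    [1,-0.067,-0.036,-0.003,0],
  ],
)

```text
time_s: 4.3
eef_pos: [527.7, -238.9, 65.6]
eef_rot: [3.069, 0.667, -0.004]
contact_force: [-0.8, -0.4, 0.1]
gripper_width: -0.0
```

```bash
python3 - <<'E'
from h import *
from cell import read_camera
a=read_camera("top")[:,:,::-1];b=read_camera("side")[:,:,::-1]
A=cv2.resize(a[130:270,340:460],None,fx=3.3,fy=3.3,interpolation=cv2.INTER_CUBIC)
B=cv2.resize(b[90:230,320:440],None,fx=3.3,fy=3.3,interpolation=cv2.INTER_CUBIC)
cv2.imwrite("pics/mid.png",np.hstack([A,B]))
E
```

```text
(no output)
```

View pics/mid.png

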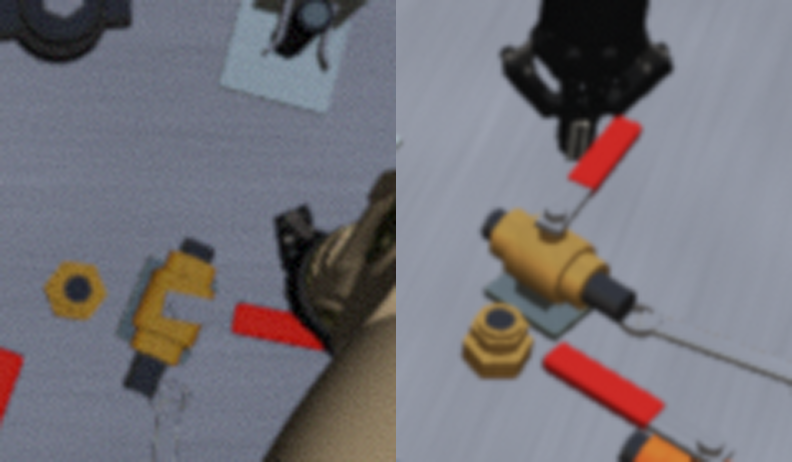

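The red sleeve (side crop px (605,153)) has swung round to nearly across, pointing right in the top view, with the fingers behind it. Now to measure the angle against the pipe.

```bash
cat >> h.py <<'E'
def wheelhandle(): pass
E
python3 - <<'E'
from h import *
from cell import read_camera
b=read_camera("side")[:,:,::-1].copy();a=read_camera("top")[:,:,::-1].copy()
m,d,lo,hi,s=lever("side",b,(365,115,400,152))
mid=m+d*(lo+hi)/2
print(mid,np.degrees(np.arctan2(*(mid-[517.7,-139.6])[::-1])),hi-lo,s, np.degrees(np.arctan2(d[1],d[0])))
m,d,lo,hi,s=lever("top",a,(405,215,445,240));print("top",m,np.degrees(np.arctan2(d[1],d[0])),s)
# pipe yaw: black ends + union centre, plausible heights
e=unproj("top",[[340+197/3.3,130+248/3.3],[340+142/3.3,130+378/3.3]],50);print(e,np.degrees(np.arctan2(*(e[0]-e[1])[::-1])))
e=unproj("side",[[320+(493-396)/3.3,90+226/3.3],[320+(612-396)/3.3,90+297/3.3]],50);print(e,np.degrees(np.arctan2(*(e[0]-e[1])[::-1])))
E
```

```text
[ 502.12518 -224.13043] -100.43971835818097 80.837585 (80.64909362792969, 22.3570613861084) 80.914696
top [ 502.83536 -215.22061] 74.540184 (66.80487823486328, 20.409523010253906)
[[ 562.51072365 -164.34822777]
 [ 460.86568331 -122.76262179]] -22.250734949075316
[[ 563.54444437 -153.52280326]
 [ 461.74736688 -115.73876463]] -20.363423745755288
```

Emit:
arm_command(
  commands=[
    [1,-0.004,-0.001,0,0],
    [1,-0.008,-0.001,0,0],
    [1,-0.012,-0.001,0,0],
    [1,-0.015,-0.001,0,0],
    [1,-0.015,-0.001,0,0],
  ],
)

```text
time_s: 5.0
eef_pos: [513.4, -239.7, 65.5]
eef_rot: [3.069, 0.668, -0.003]
contact_force: [2.2, 0.1, 0.1]
gripper_width: -0.0
```

```bash
python3 - <<'E'
from h import *
from cell import read_camera
b=read_camera("side")[:,:,::-1].copy()
m,d,lo,hi,s=lever("side",b,(360,115,405,155))
mid=m+d*(lo+hi)/2
print(mid,np.degrees(np.arctan2(*(mid-[517.7,-139.6])[::-1])),hi-lo,s, np.degrees(np.arctan2(d[1],d[0])))
E
```

```text
[ 490.56653 -218.9234 ] -108.88383626600422 76.58018 (76.68212890625, 23.186912536621094) 71.886
```

Emit:
arm_command(
  commands=[
    [1,-0.002,0,0,0],
    [1,-0.003,0,0,0],
    [1,-0.003,0,0,0],
  ],
)

```text
time_s: 5.35
eef_pos: [510.3, -239.8, 65.5]
eef_rot: [3.068, 0.667, -0.004]
contact_force: [2.1, -0.0, -0.1]
gripper_width: 0.001
```

Lever is at about 1.55 rad. I retreat, lift and go to the wheel.

Emit:
arm_command(
  commands=[
    [1,0.015,-0.003,0,0],
    [1,0.025,-0.005,0.02,0],
    [1,0.03,-0.005,0.06,0],
    [1,0.03,0,0.1,0],
    [1,0.03,0,0.14,0],
    [1,0.045,0.04,0.165,0],
    [1,0.06,0.085,0.165,0],
    [1,0.075,0.13,0.165,0],
    [1,0.09,0.175,0.165,0],
    [1,0.105,0.22,0.165,0],
  ],
)

```text
time_s: 6.35
eef_pos: [614.8, -18.5, 230.3]
eef_rot: [3.068, 0.666, -0.006]
contact_force: [0.5, -0.7, 0.4]
gripper_width: -0.001
```

Emit:
arm_command(
  commands=[
    [1,0.003,0.045,0,0],
    [1,0.005,0.09,0,0],
    [1,0.007,0.135,0,0],
    [1,0.007,0.175,0,0],
    [1,0.007,0.205,0,0],
    [1,0.007,0.21,0,0],
    [1,0.007,0.21,0,0],
  ],
)

```text
time_s: 7.05
eef_pos: [621.2, 192.0, 229.8]
eef_rot: [3.066, 0.669, -0.009]
contact_force: [0.2, -0.8, 0.2]
gripper_width: 0.002
```

Emit:
arm_command(
  commands=[
    [1,0,0,-0.03,0],
    [1,0,0,-0.06,0],
    [1,0,0,-0.085,0],
    [1,0,0,-0.1,0],
    [1,0,0,-0.1,0],
  ],
)

```text
time_s: 7.55
eef_pos: [619.3, 189.4, 126.8]
eef_rot: [3.067, 0.665, -0.019]
contact_force: [0.1, 0.9, 0.1]
gripper_width: -0.0
```

```bash
python3 - <<'E'
from h import *
from cell import read_camera
b=read_camera("side")[:,:,::-1].copy();a=read_camera("top")[:,:,::-1].copy()
for n,I,roi in(("side",b,(355,115,405,160)),("top",a,(395,200,450,250))):
    m,d,lo,hi,s=lever(n,I,roi);print(n,m,s,np.degrees(np.arctan2(d[1],d[0])))
A=cv2.resize(a[110:270,200:330],None,fx=3,fy=3,interpolation=cv2.INTER_CUBIC)
B=cv2.resize(b[160:320,230:360],None,fx=3,fy=3,interpolation=cv2.INTER_CUBIC)
cv2.imwrite("pics/wh.png",np.hstack([A,B]))
p=np.array([548,210])
for w in range(-15,365,6):
    q=p+77*np.array([np.cos(np.radians(w)),np.sin(np.radians(w))]);print(w,np.round(q).astype(int),end=" ")
E
```

```text
side [ 487.8096  -217.09215] (77.66297912597656, 20.97272300720215) 70.06676
top [ 487.66852 -223.10507] (80.08118438720703, 20.597570419311523) 69.9854
-15 [622 190] -9 [624 198] -3 [625 206] 3 [625 214] 9 [624 222] 15 [622 230] 21 [620 238] 27 [617 245] 33 [613 252] 39 [608 258] 45 [602 264] 51 [596 270] 57 [590 275] 63 [583 279] 69 [576 282] 75 [568 284] 81 [560 286] 87 [552 287] 93 [544 287] 99 [536 286] 105 [528 284] 111 [520 282] 117 [513 279] 123 [506 275] 129 [500 270] 135 [494 264] 141 [488 258] 147 [483 252] 153 [479 245] 159 [476 238] 165 [474 230] 171 [472 222] 177 [471 214] 183 [471 206] 189 [472 198] 195 [474 190] 201 [476 182] 207 [479 175] 213 [483 168] 219 [488 162] 225 [494 156] 231 [500 150] 237 [506 145] 243 [513 141] 249 [520 138] 255 [528 136] 261 [536 134] 267 [544 133] 273 [552 133] 279 [560 134] 285 [568 136] 291 [576 138] 297 [583 141] 303 [590 145] 309 [596 150] 315 [602 156] 321 [608 162] 327 [613 168] 333 [617 175] 339 [620 182] 345 [622 190] 351 [624 198] 357 [625 206] 363 [625 214]
```

View pics/wh.png

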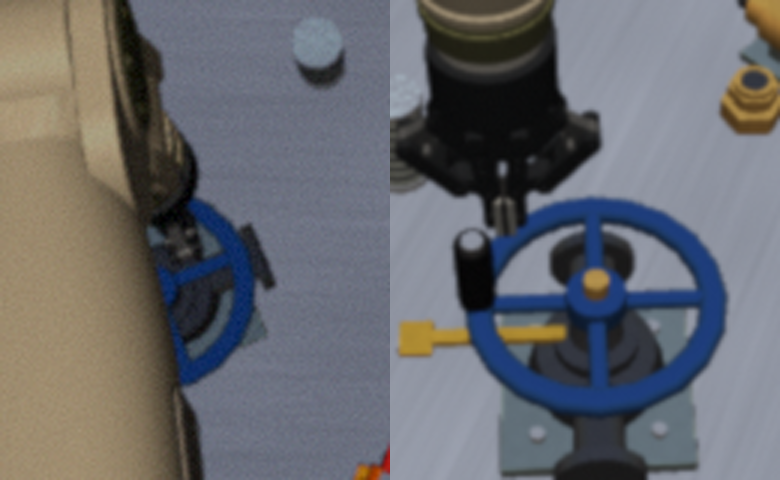

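The view shows the fingers (side crop px (505,215)) just behind the black handle (473,265), with the handle still over the yellow pointer. Lever reads −110° in both cameras. The gripper knuckles sit low, so I raise the tool 18 mm and then push.

Emit:
arm_command(
  commands=[
    [1,0.002,0.003,0.018,0],
    [1,0.005,0.009,0.018,0],
    [1,0.006,0.017,0.018,0],
    [1,0.006,0.023,0.018,0],
    [1,0.006,0.028,0.018,0],
    [1,0.005,0.034,0.018,0],
    [1,0.003,0.041,0.018,0],
    [1,0.001,0.048,0.018,0],
    [1,-0.002,0.055,0.018,0],
    [1,-0.006,0.062,0.018,0],
  ],
)

```text
time_s: 8.65
eef_pos: [616.0, 251.8, 147.6]
eef_rot: [3.065, 0.664, -0.009]
contact_force: [3.5, -4.4, 0.0]
gripper_width: 0.001
```

Emit:
arm_command(
  commands=[
    [1,-0.007,0.006,-0.002,0],
    [1,-0.013,0.012,-0.002,0],
    [1,-0.02,0.018,-0.002,0],
    [1,-0.026,0.023,-0.002,0],
    [1,-0.033,0.027,-0.002,0],
    [1,-0.04,0.03,-0.002,0],
    [1,-0.048,0.032,-0.002,0],
    [1,-0.056,0.034,-0.002,0],
    [1,-0.064,0.035,-0.002,0],
    [1,-0.072,0.035,-0.002,0],
  ],
)

```text
time_s: 9.65
eef_pos: [545.3, 288.3, 146.0]
eef_rot: [3.066, 0.665, -0.003]
contact_force: [4.9, 2.3, -0.6]
gripper_width: 0.003
```

Emit:
arm_command(
  commands=[
    [1,-0.009,-0.002,0,0],
    [1,-0.017,-0.004,0,0],
    [1,-0.025,-0.006,0,0],
    [1,-0.032,-0.009,0,0],
    [1,-0.039,-0.013,0,0],
    [1,-0.045,-0.018,0,0],
    [1,-0.051,-0.024,0,0],
    [1,-0.057,-0.03,0,0],
    [1,-0.062,-0.036,0,0],
    [1,-0.066,-0.043,0,0],
  ],
)

```text
time_s: 10.65
eef_pos: [479.5, 247.3, 146.3]
eef_rot: [3.069, 0.668, 0.001]
contact_force: [1.9, 6.1, -0.6]
gripper_width: 0.002
```

```bash
python3 - <<'E'
from h import *
from cell import read_camera
b=read_camera("side")[:,:,::-1].copy();a=read_camera("top")[:,:,::-1].copy()
A=cv2.resize(a[110:270,200:330],None,fx=3,fy=3,interpolation=cv2.INTER_CUBIC)
B=cv2.resize(b[160:320,230:360],None,fx=3,fy=3,interpolation=cv2.INTER_CUBIC)
cv2.imwrite("pics/wh2.png",np.hstack([A,B]))
E
```

```text
(no output)
```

View pics/wh2.png

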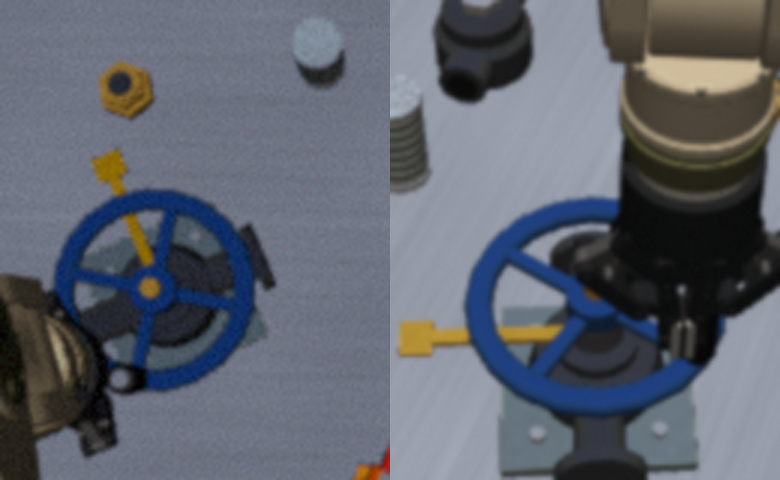

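The top view shows the handle at px (122,380), about 150° round, with the fingers behind it.

Emit:
arm_command(
  commands=[
    [1,-0.003,-0.009,0,0],
    [1,-0.005,-0.017,0,0],
    [1,-0.007,-0.025,0,0],
    [1,-0.008,-0.033,0,0],
    [1,-0.008,-0.041,0,0],
    [1,-0.007,-0.049,0,0],
    [1,-0.005,-0.057,0,0],
    [1,-0.003,-0.065,0,0],
    [1,0,-0.072,0,0],
    [1,0.004,-0.079,0,0],
  ],
)

```text
time_s: 11.75
eef_pos: [481.6, 168.3, 146.1]
eef_rot: [-3.069, -0.669, 0.005]
contact_force: [-2.8, 4.1, 2.7]
gripper_width: 0.002
```

Emit:
arm_command(
  commands=[
    [1,0.006,-0.006,0,0],
    [1,0.012,-0.012,0,0],
    [1,0.018,-0.018,0,0],
    [1,0.024,-0.023,0,0],
    [1,0.031,-0.027,0,0],
    [1,0.038,-0.03,0,0],
    [1,0.046,-0.032,0,0],
    [1,0.054,-0.034,0,0],
    [1,0.062,-0.035,0,0],
    [1,0.07,-0.035,0,0],
  ],
)

```text
time_s: 12.75
eef_pos: [549.6, 133.2, 145.4]
eef_rot: [-3.069, -0.669, 0.012]
contact_force: [-5.8, -1.9, 2.4]
gripper_width: -0.001
```

Emit:
arm_command(
  commands=[
    [1,0.01,0.001,0,0],
    [1,0.018,0.003,0,0],
    [1,0.026,0.005,0,0],
    [1,0.033,0.008,0,0],
    [1,0.04,0.012,0,0],
    [1,0.046,0.017,0,0],
    [1,0.052,0.023,0,0],
    [1,0.058,0.029,0,0],
    [1,0.063,0.035,0,0],
    [1,0.067,0.042,0,0],
  ],
)

```text
time_s: 13.75
eef_pos: [616.4, 173.9, 144.8]
eef_rot: [3.067, 0.666, -0.016]
contact_force: [0.1, -4.8, 0.0]
gripper_width: -0.003
```

```bash
python3 - <<'E'
from h import *
from cell import read_camera
b=read_camera("side")[:,:,::-1].copy()
B=cv2.resize(b[190:310,230:360],None,fx=5,fy=5,interpolation=cv2.INTER_CUBIC)
cv2.imwrite("pics/wh3.png",B)
for w in (330,352,382):
    q=[548.5+75*np.cos(np.radians(w)),210+75*np.sin(np.radians(w)),172];print(w,(proj("side",q)-[230,190])*5)
E
```

```text
330 [[222.7940996  120.85089037]]
352 [[170.21594035 164.96230511]]
382 [[137.42076124 244.89442406]]
```

View pics/wh3.png

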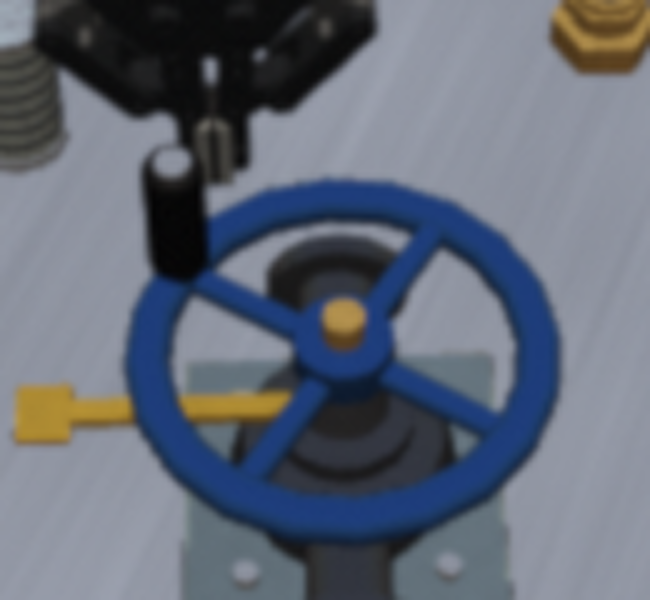

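The handle top at px (172,163) in the crop fits 352°, so about 30° remain. Most of it now, then measure again.

Emit:
arm_command(
  commands=[
    [1,0.002,0.005,0,0],
    [1,0.004,0.01,0,0],
    [1,0.006,0.015,0,0],
    [1,0.007,0.02,0,0],
    [1,0.008,0.025,0,0],
    [1,0.009,0.03,0,0],
    [1,0.009,0.033,0,0],
    [1,0.009,0.033,0,0],
  ],
)

```text
time_s: 14.6
eef_pos: [626.0, 209.2, 144.6]
eef_rot: [3.069, 0.67, -0.014]
contact_force: [0.0, -0.8, -2.3]
gripper_width: 0.004
```

```bash
cat > m.py <<'E'
# handle: bright cap/ wheel spokes: match start-image handle template in side view
from h import *
from cell import read_camera
b=read_camera("side")[:,:,::-1].copy();S=cv2.imread("pics/side0.png")
t=S[234:264,249:267]  # handle at start
r=cv2.matchTemplate(b[210:285,235:300],t,cv2.TM_SQDIFF_NORMED);_,_,loc,_=cv2.minMaxLoc(r)
print("handle shift px vs start",loc[0]+235-249,loc[1]+210-234,r.min())
f=lambda w:proj("side",[548.5+75*np.cos(np.radians(w)),210+75*np.sin(np.radians(w)),140])[0]
for w in(-10,-5,-2,0,2,5): print(w,f(22+w)-f(22))
cv2.imwrite("pics/wh_last.png",cv2.resize(np.hstack([S[200:310,230:350],b[200:310,230:350]]),None,fx=3.3,fy=3.3,interpolation=cv2.INTER_CUBIC))
E
python3 m.py
```

```text
handle shift px vs start 0 -3 0.15920246
-10 [ 0.99365715 -5.60717741]
-5 [ 0.34697675 -2.82704384]
-2 [ 0.10234245 -1.13512322]
0 [0. 0.]
2 [-0.05327604  1.13928086]
5 [-0.04046858  2.8529736 ]
```

About 5° short, so a further 6 mm.

Emit:
arm_command(
  commands=[
    [1,0,0.003,0,0],
    [1,0,0.006,0,0],
    [1,0,0.006,0,0],
  ],
)

```text
time_s: 14.95
eef_pos: [625.9, 215.6, 144.7]
eef_rot: [-3.069, -0.67, 0.014]
contact_force: [0.4, -1.9, -0.6]
gripper_width: 0.003
```

```bash
python3 m.py
```

```text
handle shift px vs start 0 -1 0.16458744
-10 [ 0.99365715 -5.60717741]
-5 [ 0.34697675 -2.82704384]
-2 [ 0.10234245 -1.13512322]
0 [0. 0.]
2 [-0.05327604  1.13928086]
5 [-0.04046858  2.8529736 ]
```

View pics/wh_last.png

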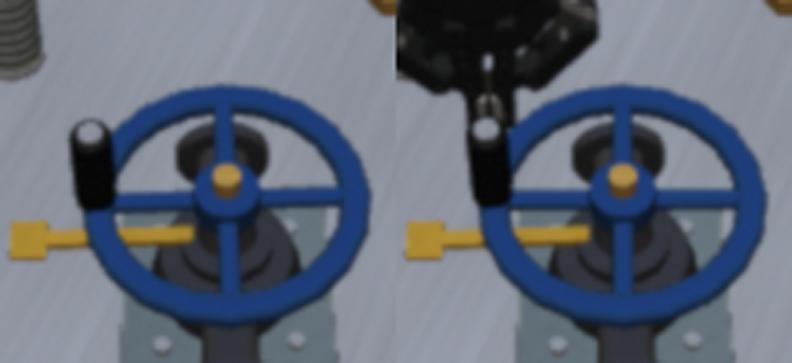

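Start (left) and now (right) nearly match; the handle is about 1 px (2°) short. I nudge 2 mm, then retreat and lift.

Emit:
arm_command(
  commands=[
    [1,0,0.002,0,0],
    [1,0,0.002,0,0],
    [1,0.002,-0.01,0,0],
    [1,0.003,-0.025,0,0],
    [1,0.003,-0.03,0.03,0],
    [1,0.003,-0.05,0.07,0],
    [1,0,-0.09,0.1,0],
    [1,0,-0.13,0.1,0],
    [1,0,-0.17,0.1,0],
    [1,0,-0.2,0.1,0],
  ],
)

```text
time_s: 16.0
eef_pos: [625.6, 12.4, 245.4]
eef_rot: [-3.069, -0.667, 0.012]
contact_force: [0.1, 0.3, -0.5]
gripper_width: -0.0
```

Emit:
arm_command(
  commands=[
    [1,-0.03,-0.04,0.02,0],
    [1,-0.07,-0.07,0.04,0],
    [1,-0.11,-0.1,0.05,0],
    [1,-0.15,-0.13,0.05,0],
    [1,-0.16,-0.16,0.05,0],
    [1,-0.16,-0.2,0.05,0],
    [1,-0.16,-0.24,0.05,0],
    [1,-0.16,-0.28,0.05,0],
    [1,-0.16,-0.32,0.05,0],
    [1,-0.16,-0.32,0.05,0],
  ],
)

```text
time_s: 17.0
eef_pos: [464.6, -312.6, 294.6]
eef_rot: [3.071, 0.658, -0.012]
contact_force: [-0.6, -0.4, -0.3]
gripper_width: 0.003
```

```bash
python3 m.py; python3 - <<'E'
from h import *
from cell import read_camera,ctrl
a=read_camera("top")[:,:,::-1].copy();b=read_camera("side")[:,:,::-1].copy()
for n,I,roi in(("side",b,(355,115,405,160)),("top",a,(395,200,450,250))):
    m,d,lo,hi,s=lever(n,I,roi);print(n,m,s,np.degrees(np.arctan2(d[1],d[0])))
cv2.imwrite("pics/fin.png",a)
A0=cv2.imread("pics/top0.png");p=mask(a,(0,0,0),(180,255,255),(0,0,1,1))
A=a[95:320,205:470];D=cv2.absdiff(A0,a)[95:320,205:470]*2
cv2.imwrite("pics/fin.png",cv2.resize(np.hstack([A,D]),(796,338),interpolation=cv2.INTER_CUBIC))
s=ctrl.get_state();print(s["time_s"],s["eef_pos"],s["contact_force"])
E
```

```text
handle shift px vs start 0 0 0.0014580612
-10 [ 0.99365715 -5.60717741]
-5 [ 0.34697675 -2.82704384]
-2 [ 0.10234245 -1.13512322]
0 [0. 0.]
2 [-0.05327604  1.13928086]
5 [-0.04046858  2.8529736 ]
side [ 487.70535 -217.27428] (77.66297912597656, 20.97272300720215) 70.23733
top [ 487.68594 -222.74522] (80.47566986083984, 20.467042922973633) 70.10216
17.15 [ 464.86055272 -307.63569226  295.34977762] [-0.28047138  0.49666578  0.1029676 ]
```

View pics/fin.png

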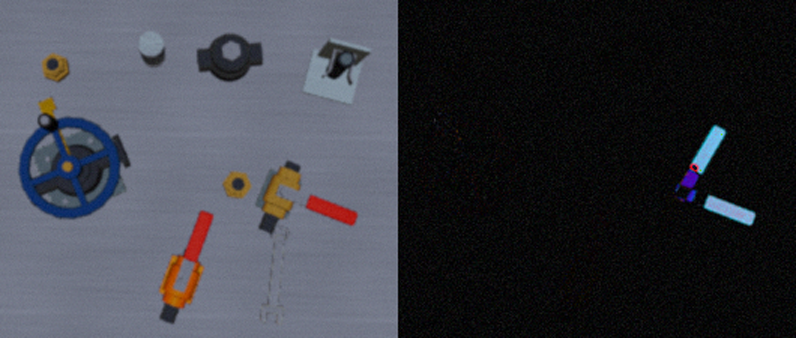

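The difference image shows only the lever changed. The wheel and handle match the start to within a pixel, and no fitting has moved. Handing in.

```bash
python3 -c "
from cell import order
print(order.sign_off())"
```

```text
the job is handed in; nothing more can be done
None
```

I pushed the brass valve's red lever clockwise until it stood square across its pipe. Then I pushed the blue wheel anticlockwise through one full turn by its handle, using shut fingers and gripping nothing. The job was handed in at about 17 s of the 64 s allowed; the sign-off gives no verdict.

- **Lever:** both cameras put it at about −110°, against a pipe direction of −19° to −22° depending on which picture I measured. That makes about 1.53 to 1.58 rad, over the required 1.40.
- **Wheel:** in the side view the handle matches its starting picture with no pixel shift, which is within about 2° of a full turn.
- **Loose fittings:** comparing the top view before and after, only the lever changed. The fittings, the spanner and the orange look-alike valve show no movement.
- **Forces:** the tool readings at the end of each move, including the pushes, stayed below about 7 N. The arm is clear of everything.
- **Disagreement:** the two cameras differed by about 5 mm in y on positions (2 mm calibration is quoted). The angles agreed, so it made no difference.

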